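# Hang the pan scraper on the swing-out hook

### The arm

A 6-joint arm with a two-finger parallel gripper is mounted at the origin on a cart in front of the work surface, level with it; the furniture and walls round the work are solid. World frame = base frame: x ahead of the robot, y to its left, z up, the work surface at z = 0. Lengths are in m, angles in rad, forces in N, time in s.
With the tool pointing down it reaches from about 0.3 to 0.825 m from the base axis. Payload 5.4 kg.
Tool frame: the origin (TCP) lies on the centre line of the jaws, within the pads' length; the fingertips stand 22 mm ahead of it and the grasp point (between the pads) lies 3 mm ahead of it; z points along the fingers, y is the direction in which the jaws open and shut (so a half turn about z gives the same grasp; the last joint's range is limited). The gripper opens to 92 mm and grips with 3 to 60 N. Pads are 20 mm wide; open, the fingers measure 128 mm over their backs; the gripper's body (75 mm by 189 mm) begins 69 mm behind the grasp point.
Start: joints at [-1.418, 0.158, 1.597, -0, 1.386, -0.21], TCP at [0.204, -0.538, 0.237] pointing down, gripper open.
Joint ranges: [-2.91, 2.91], [-0.94, 2.29], [0.18, 2.7], [-1.29, 4.43], [0.17, 2.64], [-3, 3]. Speed limits (rad/s): [2.57, 2.57, 3.14, 3.14, 3.14, 3.14].

### API

Orientations are given as a rotation vector (axis times angle).
In Python, from rig import * gives the robot as it stands. Calls block until the motion is done:
- move_to(position, orientation): joint-space move of the TCP to a pose.
- line_to(position, attitude=None, speed=0.15, force_limit=None): straight line of the TCP; attitude=None keeps the orientation; speed is the mean speed in m/s. With force_limit (N) it stops when the force on the tool has changed by that much, and returns True; else False.
- move_j(angles): joint-space move.
- gripper_open() and close(): open the fingers fully, or close them until they stop; the grip force is fixed at half the most.
- sleep(seconds).
- solve_ik(position, orientation): joint angles nearest the present ones, or None.
- get_obs(): the state.
- camera(name): name is "scene" or "top" or "wrist"; returns a dict with "img" (400x640x3 uint8, red, green, blue), "fx", "fy", "cx", "cy" (pixels), "extrinsics" (4x4, takes a point from camera to world coordinates). Camera axes: x right, y down, z forward; pixel columns grow to the right and rows downward; lengths in m; the calibration is good to about 2 mm. A picture is of the moment at which its call begins. There is no depth.
A pose or a line that the arm cannot do raises MotionError and nothing moves.
- job_done(): hands the job in, once; it reports no verdict.
Trained networks look in the newest picture that a camera, given by its name, has taken for a name from the list of things; names that differ only in an ending like _2 or _b are one class to them, and where a whole thing is asked for, a point or a joint stands for the part that bears it (a point fixed in the world has none). Each returns a list of dicts, best first, with "score" (0 to 1); they miss things now and then, are a little off and sometimes report something else, mostly with a low value. They report only what shows in the picture. A call takes as long as a camera call.
- trace(target, camera): "mask" (400x640 bool, what is visible of it) and "pixel" ([row, column] in pixels, amid what is visible of it).
The state is a dict: "t": time; "joint_positions": joint angles; "qvel": joint speeds; "tau": joint torques, N m; "ee_pos": TCP position; "tcp_rot": TCP orientation; "wrist_force": force on the tool from outside, world axes, zero at the start; "moment": the same for the moment, N m; "width": finger opening in m.
Only numpy, scipy, OpenCV 4.12 (cv2) and the standard library are available. Lean on these libraries where they do the work, as an engineer would, in place of code of your own. Each camera call takes 0.05 s, during which the arm holds its last target.

### The job

Two wooden pan scrapers stand drying in the white slotted block. First swing the folded steel hook of the utensil stand out, away from its post, until it comes up against its stop (straight out from the front of the post), then take the scraper that has a hole in its handle and hang it on that hook by the hole so that it hangs freely, with the hook still fully out. Leave the other scraper in its slot and do not disturb the mug, the salt mill or the lemon.

Things in the scene. Friction and masses are not known exactly. Their poses are not given: they have to be found in the camera images.
- stand: Fixed utensil stand: steel base plate 120x120 mm, 12 mm thick, and an upright wooden post 22 mm (x) by 36 mm (y), its top 215 mm above the worktop. Origin: centre of the underside. Its front is -x of its own frame; the hook hinge is in front of the post, 22 mm to -x of the origin and 190 mm up.
- hook (a joint): Hinge of the steel hook about the vertical. 0: folded sideways, pointing to the stand's +y; grows counter-clockwise seen from above to 1.571 at the stop, where the hook points straight out to the stand's -x. Stiff (some 0.04 N m of friction), it stays where it is left. Starts between 0 and 0.5.
- hook_hinge (a point): On the hinge axis at the height of the hook bar's axis, 190 mm above the worktop. Axes of this and the other hook points turn with the hook: y along the bar from hinge to tip, z up. The hinge barrel has a radius of 7 mm; the two small lugs holding it reach 16 mm above and below the bar's axis and 7 mm in front of the hinge axis.
- hook_seat (a point): On the axis of the hook bar, 42 mm from the hinge: a good place to hang something. The bar is round, 8 mm thick, level, straight from the hinge to 76 mm out.
- hook_tip (a point): Centre of the round end of the upturned lip, 83 mm from the hinge along the bar and 6 mm above the bar's axis (metal reaches 10 mm above the bar's axis and 87 mm from the hinge).
- caddy: Fixed white block 120 mm (x) by 170 mm (y) by 45 mm high with two upright slots 8.5 mm (x) by 74 mm (y), 36 mm deep (slot floor 9 mm above the worktop), centred at (-28, -34) mm and (28, 34) mm of its frame. Origin: centre of the underside.
- scraper: Light wooden pan scraper with a round hole in its head, standing on its blade in one slot; about 90 g. Origin: centre of its lower edge; z up along the handle, y across its width, x through its thickness. Blade 70 mm wide, 6 thick, z = 0 to 60; handle 28 wide, 10 thick; square head 38 mm wide, 10 thick, z = 113 to 151, hole through it along x.
- eye (a point): Centre of the hole, 24 mm across, in the scraper's head, 132 mm above its lower edge. Hole axis = x of the scraper; the head's side edges are 19 mm to either side along y. A half turn about z makes no difference.
- plain_scraper: Same scraper but with a solid head without a hole, standing in the other slot. Same size and origin. To be left there.
- mug: Blue and white mug, 92 mm high, standing to the right of the stand. Bystander. Origin: centre of the underside.
- salt_mill: Salt mill, 44 mm wide, 90 mm high, standing to the right of the white block, nearer the robot. Bystander. Origin: centre of the underside.
- lemon: Lemon, 71x53x51 mm, lying between the stand and the sink. Bystander. Origin: centre of the underside.

How it is judged:
By the outcome, as a careful person would: the job done as asked, in the order asked, and still so for the second after the job is handed in, with the robot touching nothing.
It also fails if it takes over 58 s, if anything falls off the work surface, if the arm or the gripper's body presses on something with over 40 N, if the wrist force passes 120 N, or if a joint passes its speed limit or range.

## Working session

There is one attempt and no reset: what is moved stays moved. The work goes in short steps, each a Python script; the robot and the scene stay as the last script left them, time stands still between calls to the robot, and variables do not carry over. Pictures are saved under pics/ and viewed, and the job is handed in when it is done.

```bash
ls; mkdir -p pics; python3 - <<'E'
from rig import *
import cv2, numpy as np
o=get_obs(); print(o['t'],o['ee_pos'],o['tcp_rot'],o['width'])
for n in ["scene","top","wrist"]:
    c=camera(n); cv2.imwrite(f"pics/{n}0.png",c["img"][:,:,::-1])
    print(n,c["fx"],c["cx"],c["cy"],np.round(c["extrinsics"],3).tolist())
    for t in ["stand","hook","caddy","scraper","plain_scraper","eye","hook_tip","hook_hinge"]:
        try:
            r=trace(t,n); print(t,[(round(d["score"],2),np.round(d["pixel"]).tolist(),int(d["mask"].sum())) for d in r[:3]])
        except Exception as e: print(t,e)
print(get_obs()['t'])
E
```

```text
pics
0.0 [ 0.2039324  -0.53699181  0.23563684] [-3.08821638e+00 -5.66389415e-01 -1.93280717e-05] 0.09177494393196595
scene 427.7965209297796 324.4071280436384 205.1041624995277 [[0.746, -0.301, 0.594, -0.213], [-0.665, -0.327, 0.671, -0.935], [-0.008, -0.896, -0.444, 0.698], [0.0, 0.0, 0.0, 1.0]]
stand []
hook []
caddy [(0.85, [218.0, 266.0], 1145), (0.44, [202.0, 264.0], 265)]
scraper [(0.5, [199.0, 265.0], 245)]
plain_scraper [(0.76, [188.0, 267.0], 206)]
eye [(0.82, [200.0, 267.0], 272)]
hook_tip [(0.62, [204.0, 264.0], 303)]
hook_hinge [(0.58, [202.0, 266.0], 266)]
top 481.21994798362397 317.265884734317 194.65455127221097 [[-0.325, -0.897, 0.298, 0.081], [-0.946, 0.306, -0.11, 0.085], [0.008, -0.318, -0.948, 1.586], [0.0, 0.0, 0.0, 1.0]]
stand [(0.88, [182.0, 333.0], 1277)]
hook []
caddy [(0.93, [239.0, 254.0], 1658)]
scraper [(0.45, [237.0, 260.0], 177)]
plain_scraper [(0.67, [229.0, 233.0], 228)]
eye [(0.53, [240.0, 261.0], 184)]
hook_tip [(0.54, [170.0, 322.0], 74)]
hook_hinge [(0.4, [173.0, 317.0], 11)]
wrist 330.391115160742 323.83639074017924 198.97660800970948 [[0.355, -0.902, -0.246, 0.273], [-0.935, -0.342, -0.093, -0.511], [-0.001, 0.263, -0.965, 0.385], [0.0, 0.0, 0.0, 1.0]]
stand []
hook []
caddy []
scraper []
plain_scraper []
eye []
hook_tip []
hook_hinge []
1.35
```

View pics/scene0.png

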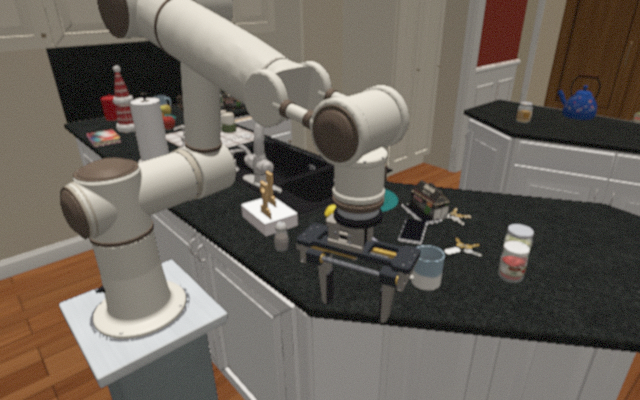

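View pics/top0.png

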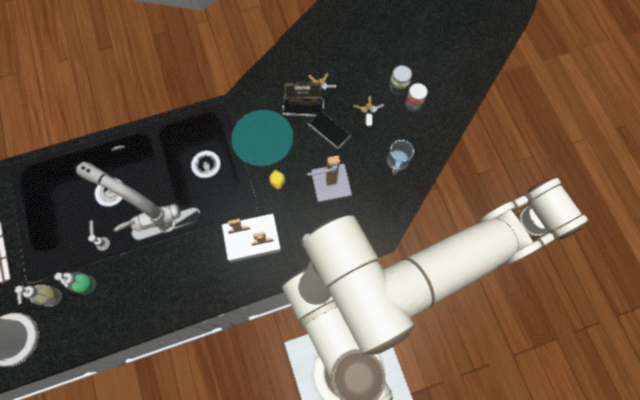

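The top view shows the caddy at row 238, column 250 with two scrapers. The stand plate is at (182, 332) with the hook pointing left to about (174, 310). The lemon is at (179, 277) and the mug at (155, 400). The arm hides the stand in the scene view.

```bash
cat > h.py <<'E'
from rig import *
import cv2, numpy as np
from scipy.spatial.transform import Rotation as R
def ray(c,px):
    E=c["extrinsics"]; d=np.array([(px[1]-c["cx"])/c["fx"],(px[0]-c["cy"])/c["fy"],1.]); d=E[:3,:3]@d
    return E[:3,3],d
def onz(c,px,z):
    o,d=ray(c,px); return o+d*(z-o[2])/d[2]
def proj(c,P):
    E=c["extrinsics"]; p=(np.atleast_2d(P)-E[:3,3])@E[:3,:3]
    return np.c_[p[:,1]/p[:,2]*c["fy"]+c["cy"],p[:,0]/p[:,2]*c["fx"]+c["cx"]]
def down(yaw):  # tool z down, tool y at angle yaw in world xy
    y=np.array([np.cos(yaw),np.sin(yaw),0]); z=np.array([0,0,-1.]); x=np.cross(y,z)
    return R.from_matrix(np.c_[x,y,z]).as_rotvec()
def save(c,name,box=None,s=1):
    im=c["img"][:,:,::-1]
    if box: im=im[box[0]:box[1],box[2]:box[3]]
    cv2.imwrite("pics/"+name,cv2.resize(im,None,fx=s,fy=s,interpolation=cv2.INTER_CUBIC))
E
python3 - <<'E'
from h import *
c=camera("top"); save(c,"topz.png",(130,280,210,420),3.8)
for n,z in [("caddy",.045),("stand",.012),("lemon",.025),("mug",.05),("salt_mill",.05)]:
    r=trace(n,"top")
    if r: 
        m=r[0]["mask"].astype(np.uint8); cs=max(cv2.findContours(m,0,2)[0],key=cv2.contourArea)
        b=cv2.boxPoints(cv2.minAreaRect(cs)); print(n,r[0]["score"],onz(c,r[0]["pixel"],z).round(3),[onz(c,(q[1],q[0]),z)[:2].round(3).tolist() for q in b])
print(c["extrinsics"][:3,3])
E
```

```text
caddy 0.61 [0.479 0.161 0.045] [[0.57, 0.239], [0.547, 0.066], [0.415, 0.082], [0.439, 0.25]]
stand 0.81 [ 0.612 -0.165  0.012] [[0.698, -0.098], [0.694, -0.226], [0.537, -0.212], [0.543, -0.087]]
lemon 0.6 [0.674 0.02  0.025] [[0.683, 0.052], [0.708, 0.006], [0.657, -0.017], [0.632, 0.029]]
mug 0.84 [ 0.612 -0.418  0.05 ] [[0.585, -0.332], [0.68, -0.424], [0.623, -0.479], [0.53, -0.385]]
salt_mill 0.57 [ 0.44  -0.023  0.05 ] [[0.439, 0.007], [0.453, -0.02], [0.444, -0.024], [0.43, 0.003]]
[0.08081966 0.08463023 1.58578615]
```

View pics/topz.png

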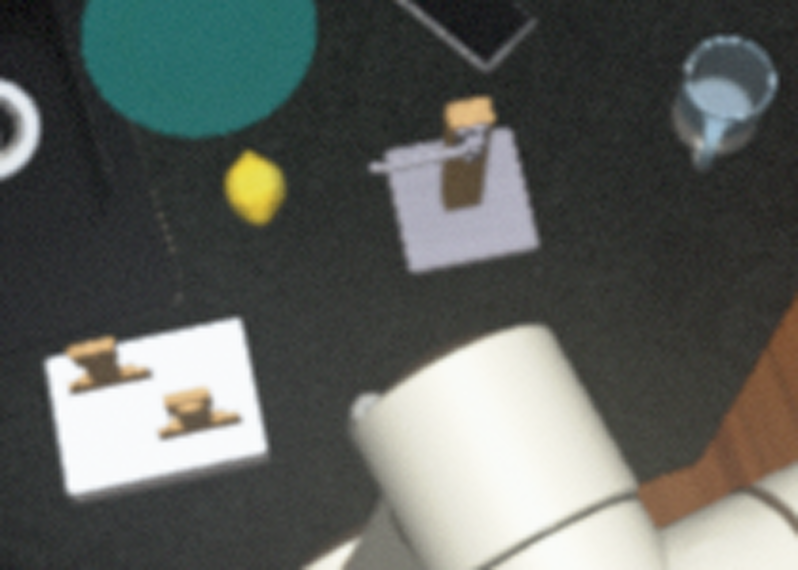

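```bash
python3 - <<'E'
from h import *
o=get_obs(); c=camera("wrist"); Rt=R.from_rotvec(o['tcp_rot']).as_matrix(); E=c["extrinsics"]
print("cam in tool",(Rt.T@(E[:3,3]-o['ee_pos'])).round(3)); print((Rt.T@E[:3,:3]).round(3)); print(Rt.round(2))
def tilt(yaw,a): # tilt tool z forward (+x world) by a
    return (R.from_euler('y',-a)*R.from_rotvec(down(yaw))).as_rotvec()
for yaw in (np.pi/2,-np.pi/2):
  for a in (0,.3,.5):
    for p in ([.36,0,.33],[.4,.0,.35],[.33,.16,.3]): print(yaw,a,p,np.round(q,2) if (q:=solve_ik(p,tilt(yaw,a))) is not None else None)
E
```

```text
cam in tool [ 0.074 -0.    -0.148]
[[-0.    -0.965 -0.262]
 [ 1.    -0.    -0.001]
 [ 0.001 -0.262  0.965]]
[[ 0.93  0.35 -0.  ]
 [ 0.35 -0.93  0.  ]
 [-0.   -0.   -1.  ]]
1.5707963267948966 0 [0.36, 0, 0.33] [-0.34 -0.49  1.99  0.    1.65 -1.91]
1.5707963267948966 0 [0.4, 0.0, 0.35] [-0.3  -0.37  1.86  0.    1.65 -1.88]
1.5707963267948966 0 [0.33, 0.16, 0.3] [ 0.12 -0.46  2.03 -0.    1.58 -1.45]
1.5707963267948966 0.3 [0.36, 0, 0.33] [-0.46 -0.8   2.18  0.13  1.49 -2.02]
1.5707963267948966 0.3 [0.4, 0.0, 0.35] [-0.4  -0.65  2.07  0.11  1.45 -1.96]
1.5707963267948966 0.3 [0.33, 0.16, 0.3] [ 0.16 -0.73  2.21 -0.05  1.37 -1.41]
1.5707963267948966 0.5 [0.36, 0, 0.33] None
1.5707963267948966 0.5 [0.4, 0.0, 0.35] [-0.49 -0.86  2.21  0.23  1.34 -2.06]
1.5707963267948966 0.5 [0.33, 0.16, 0.3] [ 0.2  -0.92  2.34 -0.1   1.23 -1.36]
-1.5707963267948966 0 [0.36, 0, 0.33] [-0.34 -0.49  1.99 -0.    1.65  1.23]
-1.5707963267948966 0 [0.4, 0.0, 0.35] [-0.3  -0.37  1.86 -0.    1.65  1.27]
-1.5707963267948966 0 [0.33, 0.16, 0.3] [ 0.12 -0.46  2.03 -0.    1.58  1.69]
-1.5707963267948966 0.3 [0.36, 0, 0.33] [-0.46 -0.8   2.18  0.13  1.49  1.12]
-1.5707963267948966 0.3 [0.4, 0.0, 0.35] [-0.4  -0.65  2.07  0.11  1.45  1.18]
-1.5707963267948966 0.3 [0.33, 0.16, 0.3] [ 0.16 -0.73  2.21 -0.05  1.37  1.73]
-1.5707963267948966 0.5 [0.36, 0, 0.33] None
-1.5707963267948966 0.5 [0.4, 0.0, 0.35] [-0.49 -0.86  2.21  0.23  1.34  1.08]
-1.5707963267948966 0.5 [0.33, 0.16, 0.3] [ 0.2  -0.92  2.34 -0.1   1.23  1.78]
```

```bash
cat >> h.py <<'E'
def tilt(yaw,a): return (R.from_euler('y',-a)*R.from_rotvec(down(yaw))).as_rotvec()
E
python3 - <<'E'
from h import *
move_to([.38,-.0,.36],tilt(np.pi/2,.25))
import pickle
D={}
for n in ("wrist","top","scene"):
    c=camera(n); D[n]=c
    im=c["img"][:,:,::-1]
    if n=="wrist": im=im[::-1,::-1]
    cv2.imwrite(f"pics/v1_{n}.png",im)
    for t in ["stand","hook","hook_tip","caddy","scraper","plain_scraper","eye","salt_mill"]:
        r=trace(t,n); D[n,t]=r; print(n,t,[(round(d["score"],2),np.round(d["pixel"]).tolist(),int(d["mask"].sum())) for d in r[:3]])
pickle.dump(D,open("v1.pkl","wb")); print(get_obs()['t'])
E
```

```text
wrist stand [(0.62, [224.0, 242.0], 3534), (0.21, [262.0, 336.0], 721)]
wrist hook [(0.55, [300.0, 243.0], 343)]
wrist hook_tip [(0.64, [304.0, 244.0], 305)]
wrist caddy [(0.78, [163.0, 424.0], 7436)]
wrist scraper [(0.71, [187.0, 427.0], 1667)]
wrist plain_scraper [(0.6, [229.0, 467.0], 1252)]
wrist eye [(0.9, [184.0, 425.0], 1600)]
wrist salt_mill [(0.72, [138.0, 316.0], 1047)]
top stand [(0.73, [181.0, 331.0], 1262)]
top hook []
top hook_tip []
top caddy [(0.87, [241.0, 252.0], 1565), (0.31, [181.0, 332.0], 1306)]
top scraper [(0.75, [239.0, 261.0], 206)]
top plain_scraper [(0.51, [229.0, 234.0], 194)]
top eye []
top salt_mill [(0.63, [172.0, 320.0], 69)]
scene stand [(0.69, [235.0, 354.0], 1726)]
scene hook [(0.52, [189.0, 344.0], 56), (0.29, [218.0, 267.0], 1110)]
scene hook_tip [(0.42, [188.0, 352.0], 42)]
scene caddy [(0.57, [216.0, 269.0], 1220)]
scene scraper [(0.65, [268.0, 429.0], 1357), (0.49, [200.0, 264.0], 252)]
scene plain_scraper [(0.74, [188.0, 267.0], 209)]
scene eye [(0.74, [200.0, 268.0], 292)]
scene salt_mill [(0.9, [236.0, 285.0], 344), (0.22, [203.0, 264.0], 320)]
5.1333
```

View pics/v1_wrist.png

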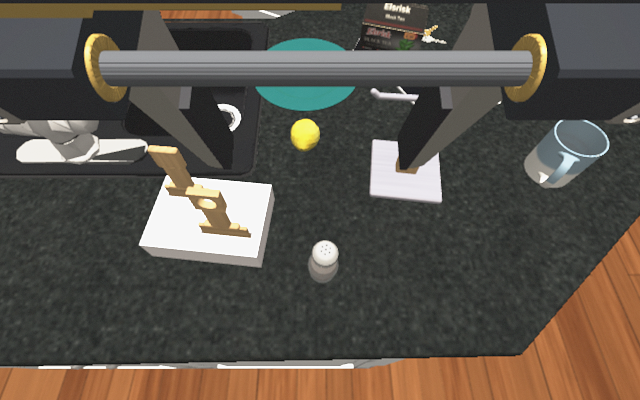

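View pics/v1_scene.png

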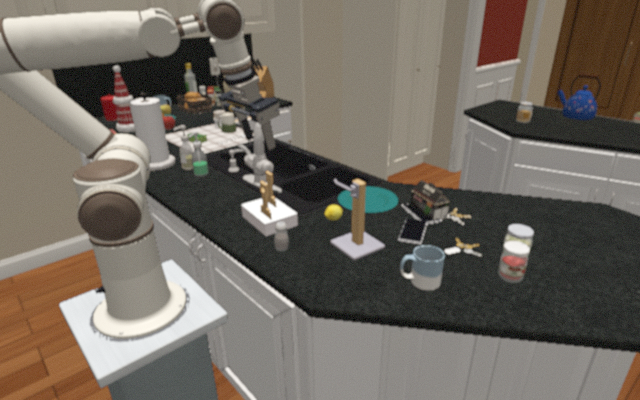

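View pics/v1_top.png

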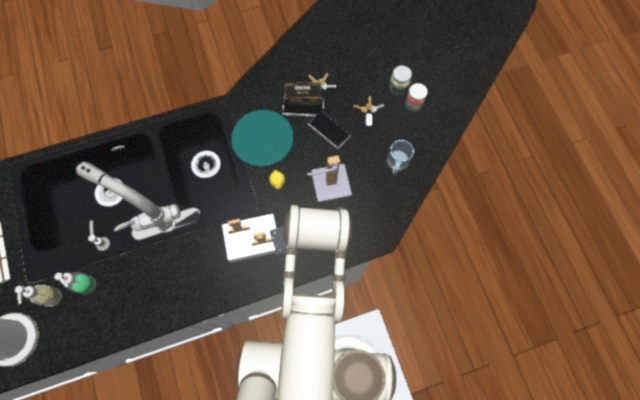

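The wrist view (turned half round) shows the hole in the nearer scraper at about row 203, column 206. The plain scraper is behind it at about (165, 170). The stand plate is partly hidden by a finger, so I'll take a centred view of it.

```bash
python3 - <<'E'
from h import *
import pickle
move_to([.40,-.15,.36],tilt(np.pi/2,.25))
c=camera("wrist"); pickle.dump(c,open("v2.pkl","wb"))
cv2.imwrite("pics/v2r.png",cv2.resize(c["img"][::-1,::-1,::-1][60:240,200:440],None,fx=3.3,fy=3.3,interpolation=cv2.INTER_CUBIC))
D=pickle.load(open("v1.pkl","rb"))
cv2.imwrite("pics/v1rc.png",cv2.resize(D["wrist"]["img"][::-1,::-1,::-1][130:280,130:330],None,fx=4,fy=4,interpolation=cv2.INTER_CUBIC))
cv2.imwrite("pics/v1sc.png",cv2.resize(D["scene"]["img"][:,:,::-1][160:270,230:390],None,fx=5,fy=5,interpolation=cv2.INTER_CUBIC))
cv2.imwrite("pics/v1tc.png",cv2.resize(D["top"]["img"][:,:,::-1][140:270,215:365],None,fx=4.5,fy=4.5,interpolation=cv2.INTER_CUBIC))
E
```

```text
(no output)
```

View pics/v2r.png

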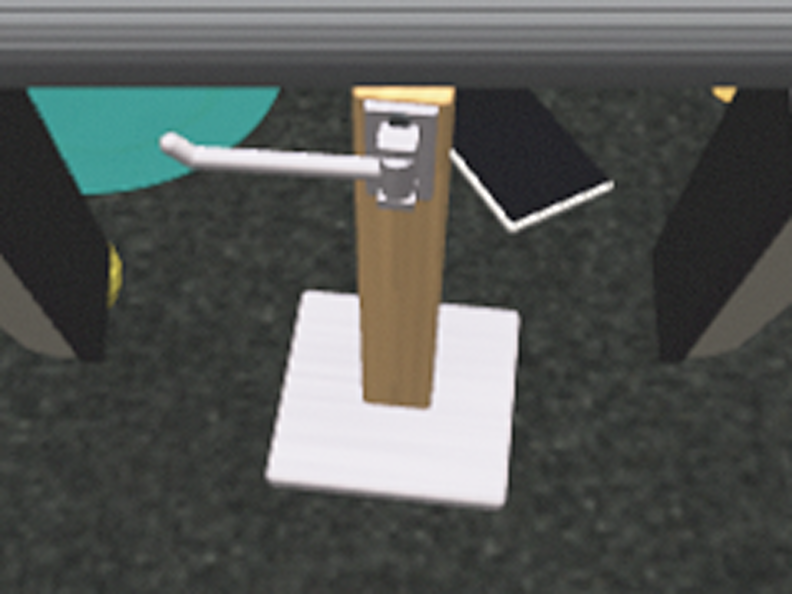

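View pics/v1rc.png

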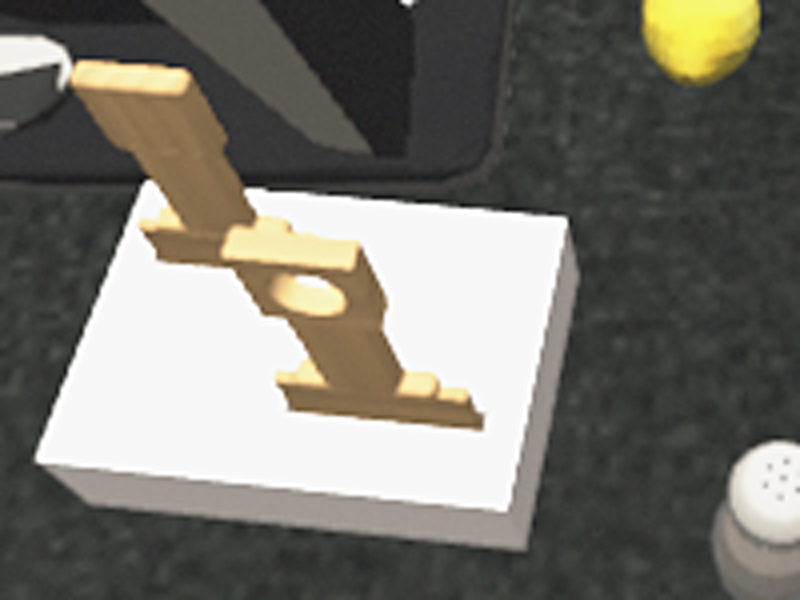

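View pics/v1sc.png

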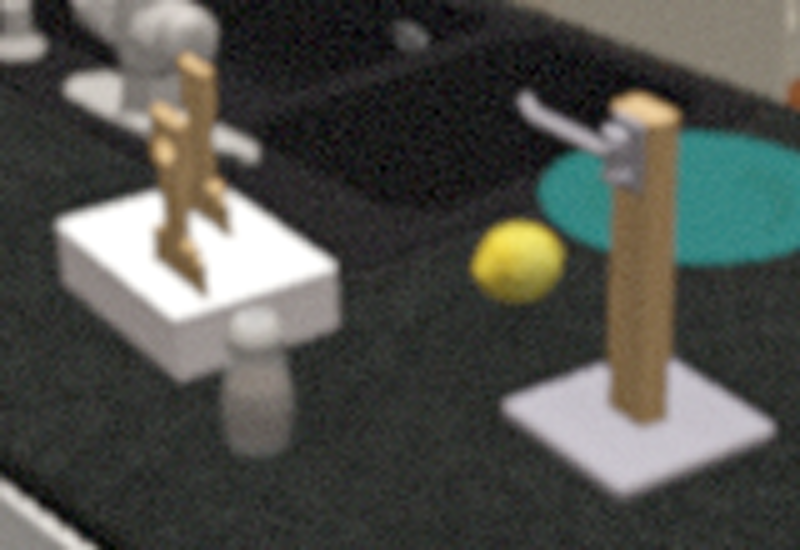

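View pics/v1tc.png

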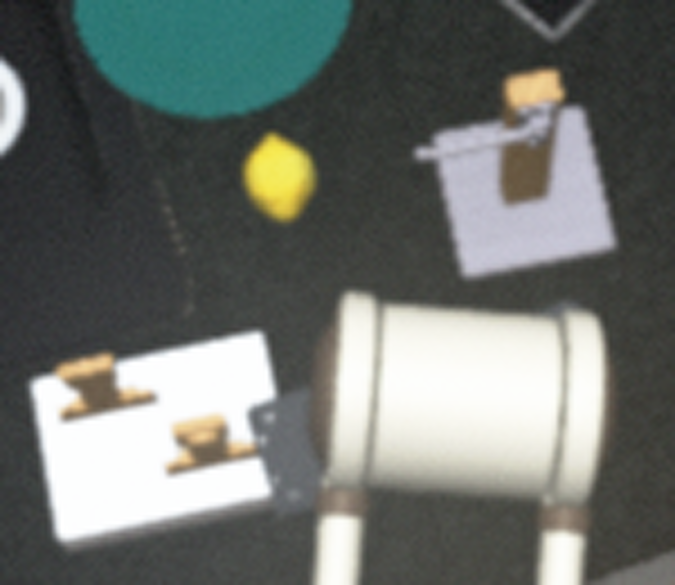

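```bash
cat > fit.py <<'E'
from h import *
import pickle
from scipy.optimize import least_squares
D=pickle.load(open("v1.pkl","rb")); W2=pickle.load(open("v2.pkl","rb")); W1=D["wrist"];T=D["top"];S=D["scene"]
def px(X,Y,s,r0,c0,rot): 
    c=c0+(X+.5)/s-.5; r=r0+(Y+.5)/s-.5
    return np.array([399-r,639-c] if rot else [r,c])
w2=lambda X,Y:(W2,px(X,Y,3.3,60,200,True)); w1=lambda X,Y:(W1,px(X,Y,4,130,130,True))
sc=lambda X,Y:(S,px(X,Y,5,160,230,False)); tp=lambda X,Y:(T,px(X,Y,4.5,140,215,False))
a=.06
stand=[((a,a,.012),w2(305,292)),((a,-a,.012),w2(519,312)),((-a,a,.012),w2(270,472)),((-a,-a,.012),w2(501,495)),
 ((-.011,.018,.012),w2(365,403)),((-.011,-.018,.012),w2(432,408)),((-.011,.018,.215),w2(356,100)),((-.011,-.018,.215),w2(452,104)),
 ((a,a,.012),tp(437,133)),((a,-a,.012),tp(581,107)),((-a,-a,.012),tp(614,244)),((-a,a,.012),tp(464,274)),
 ((-a,a,.012),sc(503,407)),((-a,-a,.012),sc(625,488)),((a,-a,.012),sc(775,428))]
u,v=.06,.085
caddy=[((u,v,.045),w1(145,181)),((u,-v,.045),w1(568,217)),((-u,-v,.045),w1(510,512)),((-u,v,.045),w1(37,460)),((-u,-v,0),w1(526,551)),((-u,v,0),w1(90,506)),
 ((u,v,.045),tp(30,383)),((u,-v,.045),tp(263,333)),((-u,v,.045),sc(55,228)),((-u,-v,.045),sc(178,320)),((u,-v,.045),sc(338,268)),((-u,-v,0),sc(183,382))]
def fit(L,x0):
    def f(p,full=False):
        Rz=R.from_euler('z',p[2]).as_matrix(); out=[]
        for P,(c,q) in L: out.append((proj(c,Rz@np.array(P)+[p[0],p[1],0])[0]-q)*(1.0 if c is W1 or c is W2 else 1.0))
        return np.array(out) if full else np.ravel(out)
    r=least_squares(f,x0,loss='soft_l1'); return r.x,f(r.x,True)
if __name__=="__main__":
    for n,L,x0 in (("stand",stand,[.61,-.165,.0]),("caddy",caddy,[.48,.16,0])):
        p,res=fit(L,x0); print(n,p.round(4)); print(res.round(1).tolist())
    p,_=fit(stand,[.61,-.165,0]); 
    # hook tip: intersect ray at z=.196
    for q in (w2(170,142),sc(525,98),tp(422,154)): 
        t=onz(q[0],q[1],.196)[:2]; l=R.from_euler('z',-p[2]).as_matrix()[:2,:2]@(t-p[:2])-[-.022,0]; print("tip",t.round(4),l.round(4),np.hypot(*l).round(4),"ang",np.arctan2(-l[0],l[1]).round(3))
    # scraper: hole centre z=.141
    pc,_=fit(caddy,[.48,.16,0]); 
    h=R.from_euler('z',pc[2]).as_matrix()@np.array([-.028,-.034,0])+[pc[0],pc[1],0]; print("slot",h.round(4))
    m=[]
    for P,q in (((-.005,.019,.151),w1(222,257)),((-.005,-.019,.151),w1(356,270)),((.005,.019,.151),w1(241,229)),((.005,-.019,.151),w1(358,243)),((-.003,.035,.036),w1(290,410)),((-.003,-.035,.036),w1(483,428)),((-.005,0,.132),w1(309,295))):
        w=h+R.from_euler('z',pc[2]).as_matrix()@np.array(P)+[0,0,.009]; m.append((proj(q[0],w)[0]-q[1]).round(1).tolist())
    print(m)
E
python3 fit.py
```

```text
stand [ 0.6047 -0.1585 -0.1223]
[[1.6, 0.2], [1.3, -1.1], [-1.4, 1.1], [-2.3, -2.2], [0.1, 0.5], [-0.5, -0.2], [2.5, 0.6], [1.1, -1.1], [0.3, -1.2], [-0.4, 0.1], [0.7, 0.6], [0.8, -0.1], [-0.9, -0.6], [0.4, -1.0], [-0.3, 0.1]]
caddy [ 0.4992  0.16   -0.1043]
[[-0.2, -0.5], [-0.4, 0.4], [1.0, 0.3], [-0.3, -0.2], [0.6, -0.3], [0.3, -0.5], [0.2, 0.5], [0.2, -0.7], [-0.6, -0.1], [0.1, -1.0], [0.1, -0.9], [-0.0, -1.0]]
tip [ 0.5913 -0.0714] [-0.002   0.0848] 0.0848 ang 0.023
tip [ 0.5965 -0.0665] [0.0027 0.0903] 0.0903 ang -0.029
tip [ 0.591  -0.0729] [-0.0021  0.0833] 0.0833 ang 0.025
slot [0.4678 0.1291 0.    ]
[[0.1, -0.4], [0.5, 0.6], [0.5, 1.8], [1.2, -1.1], [0.2, -0.2], [0.2, 0.7], [0.1, 0.4]]
```

```bash
cat >> h.py <<'E'
SP=np.array([.6047,-.1585]); SY=-.1223
def sl(x,y,z): # stand local -> world
    return np.r_[SP+R.from_euler('z',SY).as_matrix()[:2,:2]@np.array([x,y]),z]
def finger(th,off,r=.058,z=.200,flip=0):
    p=np.array([-.022,0])+r*np.array([-np.sin(th),np.cos(th)])+off*np.array([np.cos(th),np.sin(th)])
    return sl(*p,z),down(SY+np.pi/2+th+flip)
E
python3 - <<'E'
from h import *
for f in (0,np.pi):
  for th in (0,.5,1,1.571,1.65):
    q=solve_ik(*finger(th,.014,flip=f)); print(f,th,None if q is None else np.round(q,2), end=' ')
    q=solve_ik(*finger(th,.03,z=.30,flip=f)); print(None if q is None else np.round(q,2))
print(get_obs()['t'])
E
```

```text
0 0 [-0.36  0.28  1.53  0.    1.33 -1.81] [-0.36  0.26  1.35  0.    1.53 -1.8 ]
0 0.5 [-0.37  0.21  1.62  0.    1.32 -2.32] [-0.36  0.18  1.45  0.    1.51 -2.3 ]
0 1 [-0.41  0.14  1.69  0.    1.31 -2.86] [-0.38  0.1   1.54  0.    1.5  -2.83]
0 1.571 [-0.47  0.11  1.73 -0.    1.31  2.79] [-0.44  0.04  1.6  -0.    1.5   2.82]
0 1.65 [-0.48  0.11  1.73  0.    1.31  2.7 ] [-0.45  0.03  1.61  0.    1.5   2.73]
3.141592653589793 0 [-0.36  0.28  1.53  0.    1.33  1.33] [-0.36  0.26  1.35  0.    1.53  1.34]
3.141592653589793 0.5 [-0.37  0.21  1.62 -0.    1.32  0.82] [-0.36  0.18  1.45 -0.    1.51  0.84]
3.141592653589793 1 [-0.41  0.14  1.69  0.    1.31  0.28] [-0.38  0.1   1.54  0.    1.5   0.31]
3.141592653589793 1.571 [-0.47  0.11  1.73 -0.    1.31 -0.35] [-0.44  0.04  1.6  -0.    1.5  -0.32]
3.141592653589793 1.65 [-0.48  0.11  1.73 -0.    1.31 -0.44] [-0.45  0.03  1.61 -0.    1.5  -0.41]
5.8417
```

```bash
python3 - <<'E'
from h import *
F=np.pi
p,o=finger(0,.034,z=.31,flip=F); move_to(p,o); close()
p,o=finger(0,.034,flip=F); print("down",line_to(p,speed=.15,force_limit=10))
print(get_obs()['width'],get_obs()['t'])
p,o=finger(0.0,.016,flip=F); print(line_to(p,o,speed=.1,force_limit=10))
for th in np.linspace(0,1.5,9)[1:]:
    p,o=finger(th,.014,flip=F); s=line_to(p,o,speed=.07,force_limit=15)
    g=get_obs(); print(round(th,2),s,g['wrist_force'].round(1))
    if s: break
else:
    for th in np.arange(1.53,1.75,.02):
        p,o=finger(th,.014,flip=F); o=finger(1.55,0,flip=F)[1]; s=line_to(p,o,speed=.03,force_limit=3)
        g=get_obs(); print(round(th,2),s,g['wrist_force'].round(1))
        if s: break
print(g['t'],g['ee_pos'])
c=camera("scene"); save(c,"h1.png",(150,270,300,420),5)
E
```

```text
down False
0.0005666090941648298 11.15
False
0.19 False [-0.2  0.5 -0.4]
0.38 False [ 0.3 -0.7 -0.2]
0.56 False [-0.1 -0.2 -1. ]
0.75 False [-0.7 -0.3 -1. ]
0.94 False [ 0.2 -0.2 -0.4]
1.12 False [-0.6 -0.5 -0.4]
1.31 False [ 0.3  0.4 -0.3]
1.5 False [ 0.   0.4 -0.5]
1.53 False [ 0.1  0.2 -0.1]
1.55 False [-0.   0.3 -0.1]
1.57 False [ 2.   2.2 -1.1]
1.59 False [3.3 6.7 1.3]
1.61 False [5.6 9.  0.2]
1.63 False [ 5.4 12.6  0. ]
1.65 False [ 6.7 15.8  1. ]
1.67 False [ 8.1 18.9  0.9]
1.69 False [10.2 21.8  1.1]
1.71 False [10.1 24.6  2.4]
1.73 False [11.6 28.   2.4]
16.9083 [ 0.52684222 -0.13582849  0.20008793]
```

View pics/h1.png

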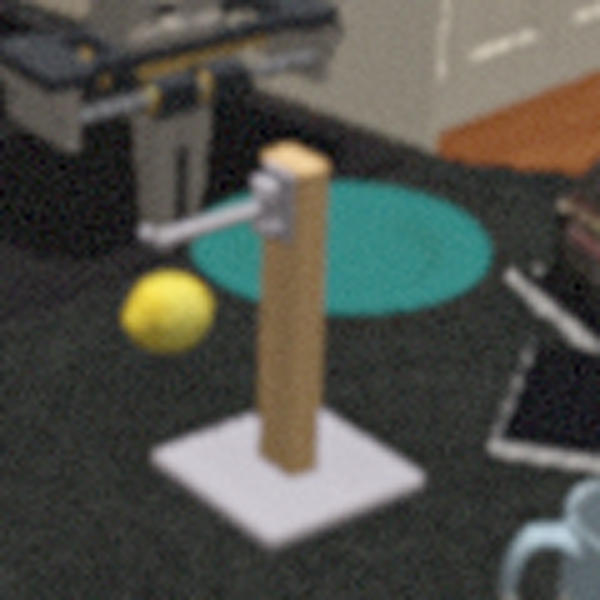

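The hook now points straight out, and the force rises from about 1.57 rad, which is the stop. The force limit counts change per move, so the push built up to 30 N before I ended it. I'll back off, rise and check.

```bash
python3 - <<'E'
from h import *
import pickle
p,_=finger(1.57,.05,flip=np.pi); line_to(p,speed=.15)
p[2]=.27; line_to(p,speed=.25)
# view over hook, camera behind
move_to(sl(-.20,.02,.36),tilt(np.pi/2+SY,.25))
c=camera("wrist"); pickle.dump(c,open("v3.pkl","wb"))
cv2.imwrite("pics/v3r.png",cv2.resize(c["img"][::-1,::-1,::-1][60:240,200:440],None,fx=3.3,fy=3.3,interpolation=cv2.INTER_CUBIC))
t=camera("top"); pickle.dump(t,open("v3t.pkl","wb")); save(t,"v3t.png",(140,230,280,380),7)
s=camera("scene"); pickle.dump(s,open("v3s.pkl","wb")); save(s,"v3s.png",(160,270,300,420),5)
print(get_obs()['t'])
E
```

```text
19.6167
```

View pics/v3r.png

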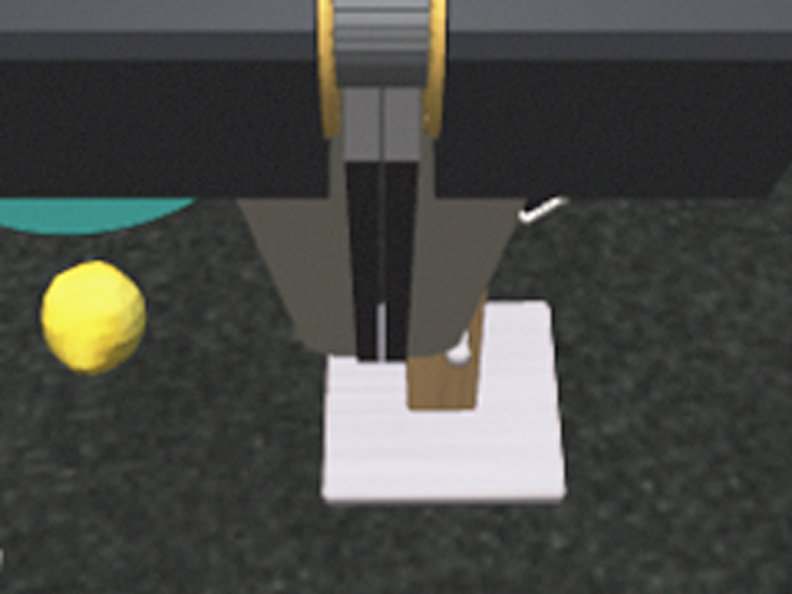

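View pics/v3t.png

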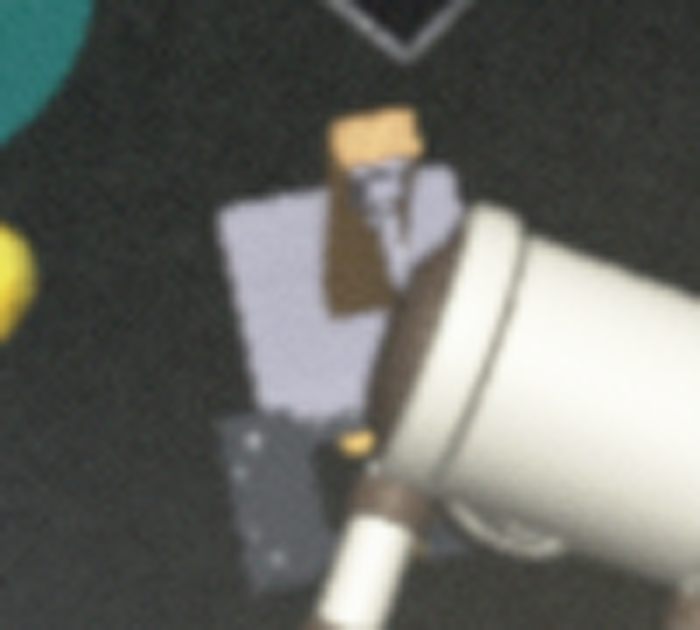

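View pics/v3s.png

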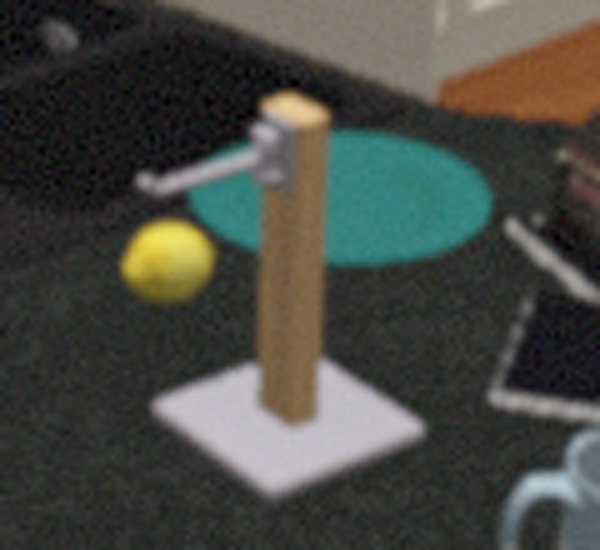

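```bash
python3 - <<'E'
import fit; from fit import *
W3=pickle.load(open("v3.pkl","rb")); S3=pickle.load(open("v3s.pkl","rb"));T3=pickle.load(open("v3t.pkl","rb"))
w3=lambda X,Y:(W3,px(X,Y,3.3,60,200,True)); s3=lambda X,Y:(S3,px(X,Y,5,160,300,False)); t3=lambda X,Y:(T3,px(X,Y,7,140,280,False))
L3=[((a,-a,.012),w3(549,301)),((-a,a,.012),w3(323,491)),((-a,-a,.012),w3(565,489)),((-.011,.018,.012),w3(407,408)),((-.011,-.018,.012),w3(475,408))]
tip=[((-.105,0,.196),w3(458,349)),((-.105,0,.196),s3(147,183))]
for L in (stand+L3,L3,stand+L3+tip):
    p,res=fit(L,[.605,-.158,-.12]); print(p.round(4)); print(res[-7:].round(1).tolist())
p,_=fit(stand+L3,[.605,-.158,-.12])
Rz=R.from_euler('z',p[2]).as_matrix()
for P,(c,q) in tip: print((proj(c,Rz@np.array(P)+[p[0],p[1],0])[0]-q).round(1))
for P,(c,q) in tip:
    t=onz(c,q,.196)[:2]; l=Rz.T[:2,:2]@(t-p[:2]); print("tip local",l.round(4))
E
```

```text
[ 0.6056 -0.158  -0.1269]
[[0.2, -1.1], [-0.4, 0.2], [1.3, -0.6], [-1.1, 0.2], [-1.1, -0.8], [-0.4, -0.1], [-0.2, -0.9]]
[ 0.6067 -0.1575 -0.1298]
[[1.7, -0.2], [-0.5, 0.7], [-0.7, -0.3], [0.1, 0.3], [0.3, -0.4]]
[ 0.6059 -0.1581 -0.1273]
[[1.4, -0.6], [-1.0, 0.2], [-1.0, -0.8], [-0.2, -0.1], [-0.0, -0.8], [-0.5, -0.1], [0.3, -0.3]]
[-0.7 -0.1]
[ 0.3 -0.3]
tip local [-1.041e-01  1.000e-04]
tip local [-0.1032  0.0011]
```

```bash
sed -i 's/^SP=.*/SP=np.array([.6058,-.1581]); SY=-.127/' h.py; python3 - <<'E'
from h import *
o=down(np.pi/2-.1043); os=down(np.pi/2+SY)
for p,oo in (([.4678,.1291,.30],o),([.4678,.1291,.144],o),([.4678,.1291,.273],o),(sl(-.14,0,.273),os),(sl(-.14,0,.196),os),(sl(-.064,0,.196),os),(sl(-.064,0,.185),os)):
    q=solve_ik(p,oo); print(np.round(p,3),None if q is None else np.round(q,2))
gripper_open()
move_to([.4678,.1291,.30],o)
c=camera("wrist"); cv2.imwrite("pics/g0.png",c["img"][::-1,::-1,::-1]); 
pe=proj(c,[.4678,.1291,.160])[0]; print("head top centre at rot",399-pe[0],639-pe[1])
print(get_obs()['t'],get_obs()['width'])
E
```

```text
[0.468 0.129 0.3  ] [ 0.02 -0.12  1.75 -0.    1.51 -1.45]
[0.468 0.129 0.144] [ 0.02  0.02  1.94 -0.    1.18 -1.45]
[0.468 0.129 0.273] [ 0.02 -0.1   1.79 -0.    1.45 -1.45]
[ 0.467 -0.14   0.273] [-0.54 -0.1   1.79  0.    1.45 -1.98]
[ 0.467 -0.14   0.196] [-0.54 -0.04  1.88  0.    1.29 -1.98]
[ 0.542 -0.15   0.196] [-0.48  0.16  1.68  0.    1.3  -1.93]
[ 0.542 -0.15   0.185] [-0.48  0.17  1.69  0.    1.28 -1.93]
head top centre at rot 205.38935784075343 314.9854186356866
22.05 0.0918798115360659
```

View pics/g0.png

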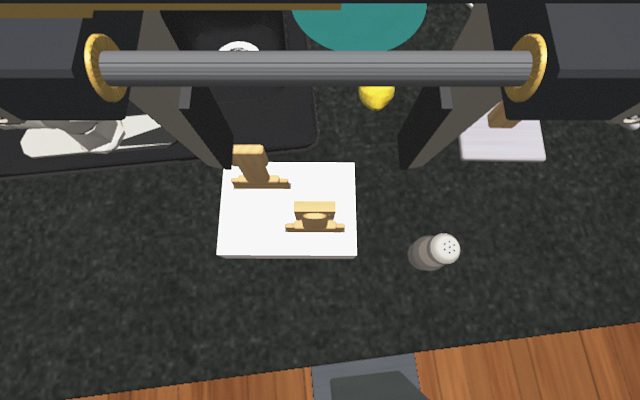

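The holed scraper's head top is at about (206, 314), against a predicted (205, 315). Its hole faces the robot, so I'll grasp it.

```bash
python3 - <<'E'
from h import *
import pickle
x,y=.4678,.1291
print(line_to([x,y,.144],speed=.12,force_limit=8)); close(); g=get_obs(); print(g['width'],g['wrist_force'].round(1),g['t'])
if g['width']>.03:
    line_to([x,y,.273],speed=.12); g=get_obs(); print(g['width'],g['wrist_force'].round(1),g['t'])
    c=camera("scene"); save(c,"l1.png",(100,260,220,400),4)
    line_to(sl(-.145,0,.273),down(np.pi/2+SY),speed=.2)
    line_to(sl(-.145,0,.196),speed=.12)
    c=camera("scene"); save(c,"l2.png",(120,260,270,430),4.5); pickle.dump(c,open("l2.pkl","wb"))
    t=camera("top"); save(t,"l2t.png",(140,270,260,420),4.5)
    w=camera("wrist"); cv2.imwrite("pics/l2w.png",w["img"][::-1,::-1,::-1]); pickle.dump(w,open("l2w.pkl","wb"))
    print(get_obs()['t'],get_obs()['ee_pos'])
E
```

```text
False
0.03771113779852374 [-0.2  0.1  0.2] 24.3583
0.037547870574371596 [-0.4 -0.7 -1.9] 25.5833
28.0667 [ 0.46260494 -0.14008285  0.19711202]
```

View pics/l1.png

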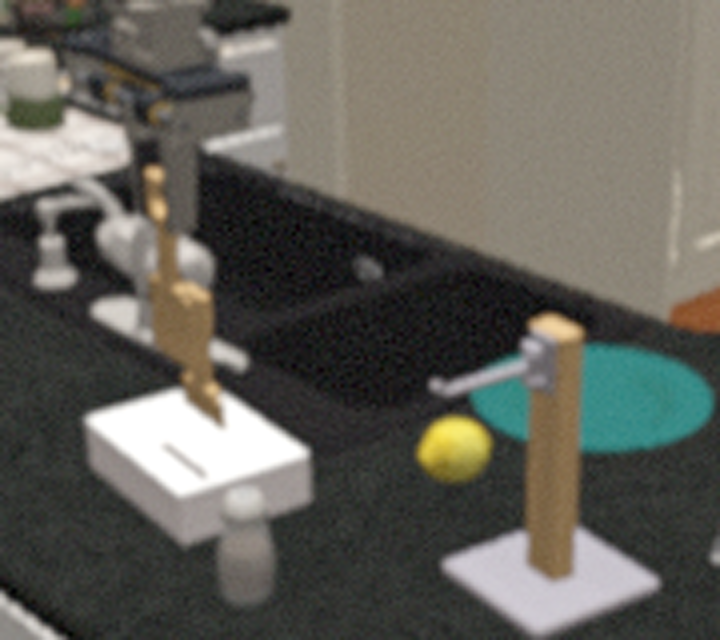

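View pics/l2.png

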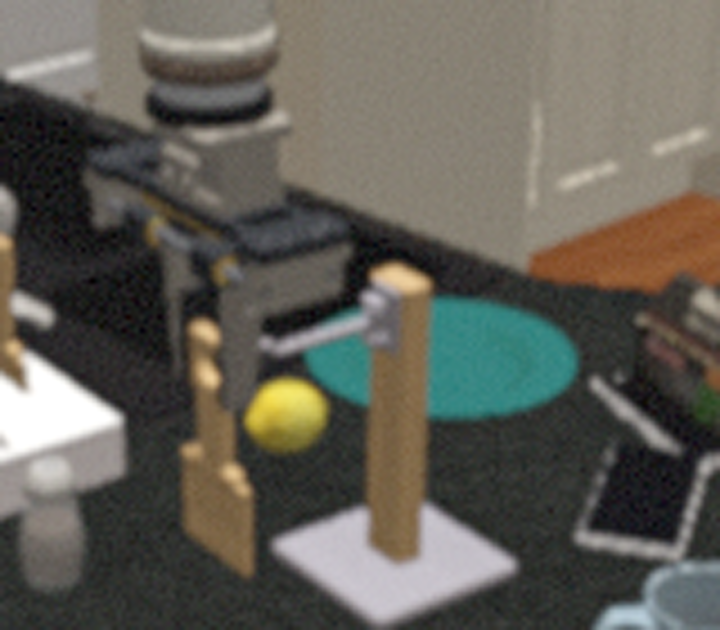

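View pics/l2w.png

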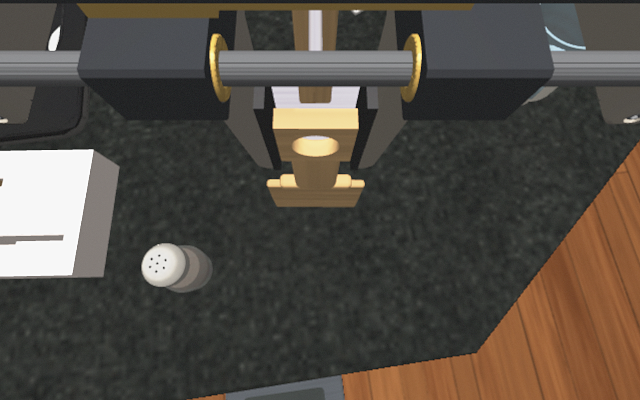

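The scraper hangs upright and centred in the jaws, with its head at about columns 273–358 and the hook bar above it at column 316. I'll check the held pose numerically, then insert.

```bash
python3 - <<'E'
from h import *
import pickle
w=pickle.load(open("l2w.pkl","rb")); e=np.array([.46260,-.14008])
ex=R.from_euler('z',SY).as_matrix()[:2,:2]
for P in ((-.005,.019,.213),(-.005,-.019,.213),(.005,.019,.213),(.005,-.019,.213),(-.003,.035,.122),(-.003,-.035,.122),(-.003,.035,.062),(-.003,-.035,.062),(-.005,0,.194)):
    q=proj(w,np.r_[e+ex@P[:2],P[2]])[0]; print(P,(639-q[1]).round(1),(399-q[0]).round(1))
im=w["img"][::-1,::-1,::-1]; cv2.imwrite("pics/l2z.png",cv2.resize(im[90:220,250:385],None,fx=4.5,fy=4.5,interpolation=cv2.INTER_CUBIC))
E
```

```text
(-0.005, 0.019, 0.213) 273.4 128.3
(-0.005, -0.019, 0.213) 359.3 128.3
(0.005, 0.019, 0.213) 274.1 108.2
(0.005, -0.019, 0.213) 358.5 108.2
(-0.003, 0.035, 0.122) 266.5 186.5
(-0.003, -0.035, 0.122) 365.2 186.5
(-0.003, 0.035, 0.062) 276.1 207.1
(-0.003, -0.035, 0.062) 355.3 207.1
(-0.005, 0, 0.194) 316.2 146.4
```

View pics/l2z.png

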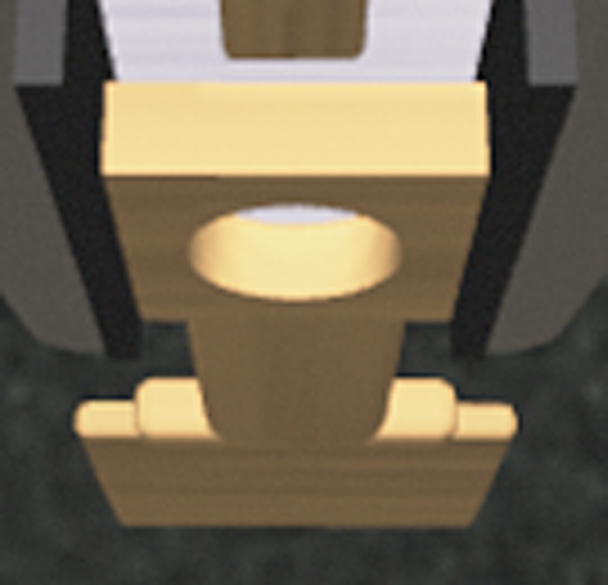

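The held pose matches the model to within a pixel. Inserting now.

```bash
python3 - <<'E'
from h import *
s=line_to(sl(-.064,0,.1955),speed=.06,force_limit=4); g=get_obs(); print(s,g['ee_pos'].round(4),sl(-.064,0,.196).round(4),g['wrist_force'].round(1),g['t'])
c=camera("scene"); save(c,"i1.png",(120,260,270,430),4.5)
w=camera("wrist"); cv2.imwrite("pics/i1w.png",w["img"][::-1,::-1,::-1])
E
```

```text
False [ 0.5421 -0.1499  0.1955] [ 0.5423 -0.15    0.196 ] [-0.4  0.7  0.1] 29.5667
```

View pics/i1.png

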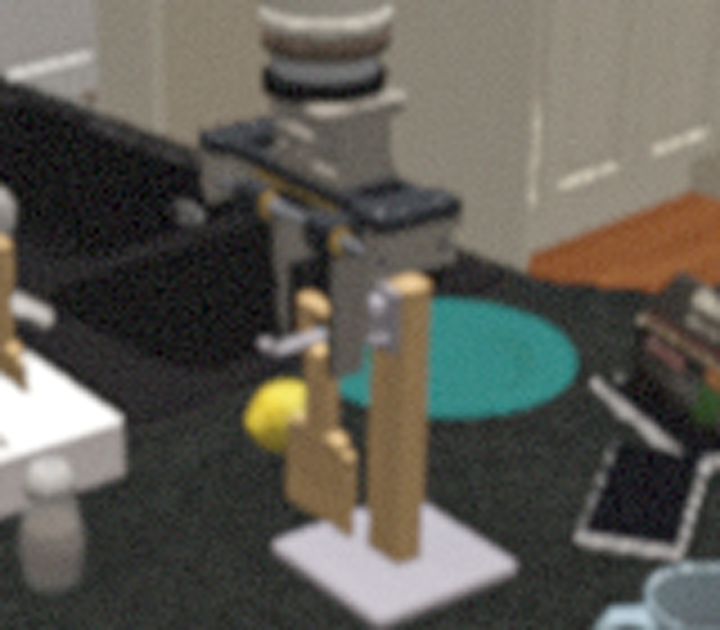

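View pics/i1w.png

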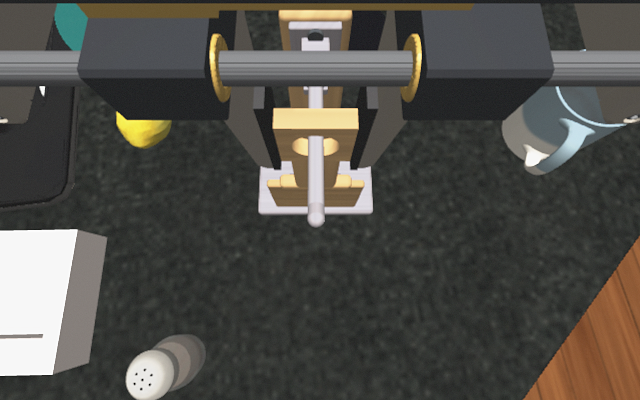

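The bar passes through the hole, with its tip at (220, 316) in front of the head. I'll lower it onto the bar and release.

```bash
python3 - <<'E'
from h import *
s=line_to(sl(-.064,0,.1845),speed=.02,force_limit=2.0); g=get_obs(); print(s,g['ee_pos'].round(4),g['wrist_force'].round(1),g['t'])
gripper_open(); sleep(.3)
line_to(np.r_[g['ee_pos'][:2],.30],speed=.15)
move_to(sl(-.20,.0,.36),tilt(np.pi/2+SY,.25)); sleep(1.5)
import pickle
c=camera("scene"); save(c,"f1.png",(140,270,220,440),3.6); pickle.dump(c,open("f1.pkl","wb"))
w=camera("wrist"); cv2.imwrite("pics/f1w.png",w["img"][::-1,::-1,::-1])
t=camera("top"); save(t,"f1t.png",(130,280,210,420),3.8)
print(get_obs()['t'])
E
```

```text
True [ 0.5421 -0.1499  0.1847] [ 0.2 -0.4  4.5] 30.2
34.7083
```

View pics/f1.png

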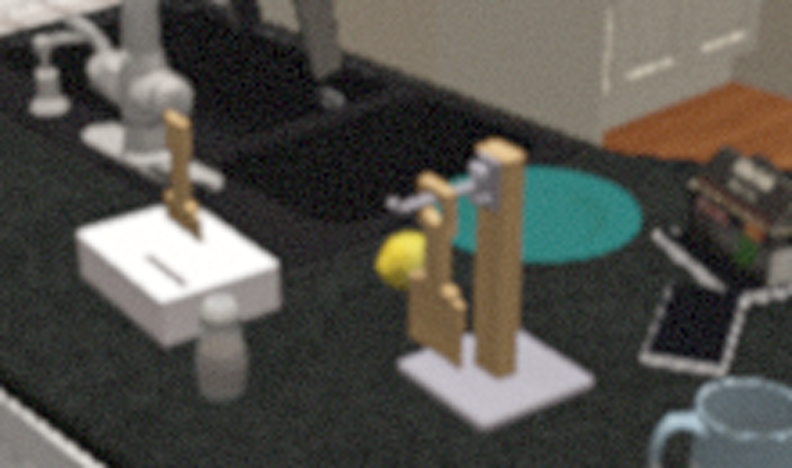

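View pics/f1w.png

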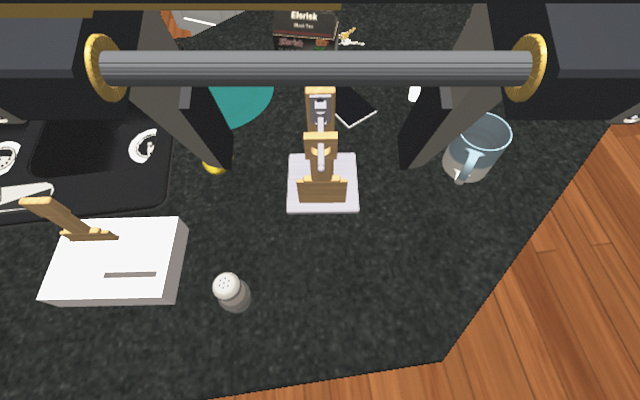

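View pics/f1t.png

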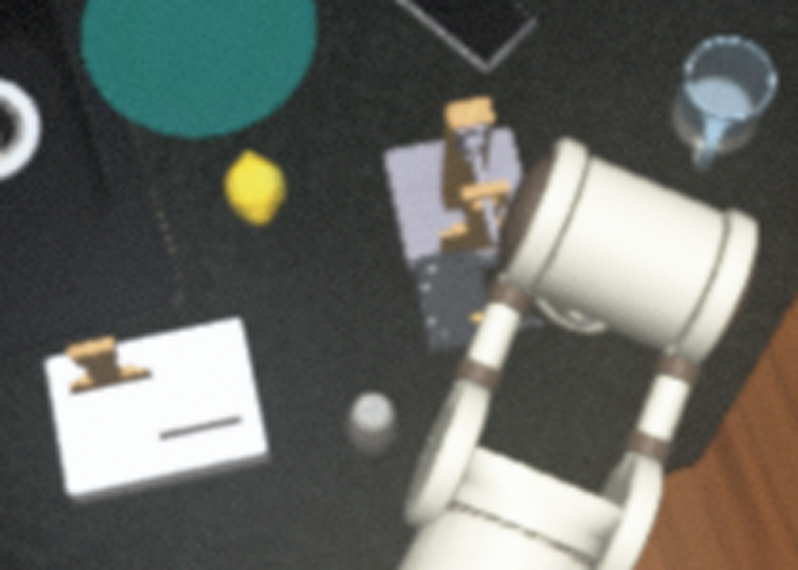

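```bash
python3 - <<'E'
from h import *
import pickle
a=pickle.load(open("f1.pkl","rb"))["img"].astype(int); b=camera("scene")["img"].astype(int)
d=np.abs(a-b)[150:260,320:400].mean(); print("motion diff",d,"noise",np.abs(a-b)[270:330,550:640].mean())
job_done(); print(get_obs()['t'])
E
```

```text
motion diff 3.7272348484848483 noise 4.7108641975308645
the job is handed in; nothing more can be done
the job is handed in; nothing more can be done
```

I swung the hook out to its stop, took the holed scraper from the nearer slot and hung it on the bar about 42 mm out from the hinge. I then backed the arm off and handed the job in at about 35 s.

**Final checks:**
- **Hook:** the tip sits at the same pixel as when it was fully out (row 196, column 329 in the scene view).
- **Scraper:** it hangs clear of the base plate with the robot off it. Two pictures taken just before handing in differed by no more than image noise.
- **Everything else:** the plain scraper, lemon and mug show no visible shift from the first pictures. The salt mill also looks undisturbed, though it was partly hidden at the start.

**One flaw:** `line_to`'s force limit counts from the start of each move, so the closed fingers pushed the hook against its stop with about 30 N, more than I meant. That is below the 40 N limit, and the hook and stand showed no shift afterwards.

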